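Lay the bench power supply on its back on the service board

ROBOT

A 6-joint arm with a two-finger parallel gripper is mounted at the origin on the work surface. World frame = base frame: x ahead of the robot, y to its left, z up, the work surface at z = 0. Lengths are in mm, angles in rad, forces in N, time in s.
With the tool pointing down it reaches from about 275 to 825 mm from the base axis. Payload 5.2 kg.
Tool frame: the origin (TCP) lies at the very end of the fingers, on their centre line; the grasp point (between the pads) lies 19 mm behind it; z points along the fingers, y is the line along which they close (so a half turn about z gives the same grasp; the last joint's range is limited). The gripper opens to 93 mm and grips with 3 to 60 N. Pads are 15 mm wide; open, the fingers measure 128 mm over their backs; the gripper's body (75 mm by 188 mm) begins 65 mm behind the grasp point.
Start: joints at [-1.465, 0.259, 1.535, -0, 1.348, -0.203], TCP at [167.175, -523.982, 218.653] pointing down, gripper open.
Joint ranges: [-3.14, 3.14], [-0.91, 2.08], [0.19, 2.58], [-1.22, 4.36], [0.22, 2.71], [-3.12, 3.12]. Speed limits (rad/s): [2.57, 2.57, 3.14, 3.14, 3.14, 3.14].

INTERFACE

Orientations are given as [roll, pitch, yaw] about the fixed x, y, z axes, in that order (R = Rz(yaw) Ry(pitch) Rx(roll)).
In Python, from bench import robot gives the robot as it stands. The module is installed in compiled form; this text tells all that it offers. Calls block until the motion is done:
- robot.move_ptp(position, orientation): joint-space move of the TCP to a pose.
- robot.move_linear(position, ori=None, speed=150, f_stop=None): straight line of the TCP; ori=None keeps the orientation; speed is the mean speed in mm/s. With f_stop (N) it stops when the force on the tool has changed by that much, and returns True; else False.
- robot.move_j(angles): joint-space move.
- robot.move_gripper(opening): opening from 0.0 (shut) to 1.0 (fully open); the grip force is fixed at half the most; returns when the fingers have stopped.
- robot.sleep(seconds).
- robot.inverse_kinematics(position, orientation): joint angles nearest the present ones, or None.
- robot.get_image(name): name is "scene" or "top"; returns a dict with "img" (480x640x3 uint8, blue, green, red), "fovy" (degrees; the focal length in pixels is half the picture's height over the tangent of half this angle, whatever the lens; pixels are square), "cx", "cy" (the principal point, pixels), "eye" and "orientation" of the camera in the world. Camera axes: x right, y down, z forward; pixel columns grow to the right and rows downward; lengths in mm; the calibration is good to about 2 mm. A picture is of the moment at which its call begins. There is no depth.
A pose or a line that the arm cannot do raises robot.MotionError and nothing moves.
- robot.hand_in(): hands the job in; it is judged then, once.
Readings, each from a call of its own:
- robot.current_t(): time.
- robot.current_qpos(): joint angles.
- robot.current_joint_vel(): joint speeds.
- robot.current_joint_efforts(): joint torques, N m.
- robot.current_tcp_pos(): TCP position.
- robot.current_eef_rot(): TCP orientation.
- robot.current_contact_force(): force on the tool from outside, world axes, zero at the start.
- robot.current_ft_torque(): the same for the moment, N m.
- robot.current_gripper_width(): opening from 0.0 (shut) to 1.0 (fully open).
- robot.current_finger_force(): force on a finger pad.
Only numpy, scipy, OpenCV 4.12 (cv2) and the standard library are available. Lean on these libraries where they do the work, as an engineer would, in place of code of your own. Each camera call takes 0.05 s, during which the arm holds its last target. There are 200 camera calls.

TASK

Lay the tall power supply on its back on the low service board for repair: slide it, still upright, until its foot stands squarely against the board's open edge, tip it backwards over that edge by pushing its front, then push it along the board, gently, until its top end rests against the fence at the other end, lying straight and wholly within the board's width. Do not touch the lamp bar or its post, and leave the other things where they are.

Things in the scene. Friction and masses are not known exactly. Their poses are not given: they have to be found in the camera images.
- station: service station, fixed: a black rubber-covered board 225 mm long (x), 190 wide (y), 15 thick on the table, a fence at one end. Origin: table height, middle of the board's open edge (the end without fence); its x runs along the board to the fence, roughly to the robot's left (yaw 1.27 to 1.77 rad), z up. That open edge is a 15 mm step that blocks a foot slid against it
- fence_face (a point): middle of the inner face of the fence, a rigid aluminium bar across the board's end, 190 mm wide, 14 thick, its top 50 mm above the table; 195 mm along the station's x from the board's open edge. Axes as the station's. Pressing the power supply against it with more than 40 N spoils the job
- fence: the fence itself; origin at table height below its inner face, axes as the station's
- lamp: lamp bar: an aluminium LED light 300 mm long (station y -210 to +90), 45 deep (station x -60 to -15), 32 high, underside 258 mm above the table, on one 24 mm post at x -37, y -185 mm. Origin and axes as the station's. It overhangs the power supply standing at the edge, so an upright gripper cannot follow the push: lean the tool back, away from the board
- lamp_edge (a point): middle of the part of the lamp bar over the board's middle line: its lower edge on the side away from the board, 260 mm above the table, at station x -60 mm; axes as the station's
- unit_center (a point): centre of the power supply, a grey steel box 92 mm deep (x), 110 wide (y), 175 tall (z), 0.5 to 0.9 kg, too thick to grip. Its x points from the flat front panel (display, thin knobs; faces away from the board) to the plain back, z from foot to top. Starts upright, 15 to 45 mm short of the board's edge, up to 20 mm aside, turned up to 0.15 rad. Lying on its back it is 61 mm above the table
- unit: the same power supply; origin at the centre of its foot, 87.5 mm below its centre. It stands on slippery glides (friction 0.2, elsewhere 0.6): it slides when pushed and tips only once its foot is blocked; pushed below some 90 mm it then jams, higher up about 3 to 6 N tip it. Tipped over, its foot overhangs the board's edge by 30 to 50 mm; home, its centre is at 107.5 mm along the station's x
- can: bystander: spray can, 60 mm across, 150 tall, upright; origin under its centre, z up
- spool: bystander: spool of solder, 60 mm across, 56 tall, upright; origin under its centre, z up
- mug: bystander: white mug, 72 mm across, 85 tall; origin under its centre, z up
- meter: bystander: multimeter lying flat, 150 x 75 x 36 mm (x, y, z); origin under its centre
- driver: bystander: screwdriver lying flat, 200 mm long along its x, 26 thick; origin under its middle
- module: bystander: squat grey steel module, 120 x 100 x 55 mm (x, y, z); origin under its centre
Mind the look-alikes: they are no part of the job. What is shaped like the unit but brown or pink is not meant.

How it is judged:
By the outcome, as a careful person would: the job done as asked, in the order asked, and still so for the second after the job is handed in, with the robot touching nothing.
It also fails if it takes over 48 s, if anything falls off the work surface, if the arm or the gripper's body presses on something with over 40 N, if the wrist force passes 120 N, or if a joint passes its speed limit or range.

## Working session

There is one attempt and no reset: what is moved stays moved. The work goes in short steps, each a Python script; the robot and the scene stay as the last script left them, time stands still between calls to the robot, and variables do not carry over. Pictures are saved under pics/ and viewed, at most 10 in all, crops included, and the job is handed in when it is done.

```bash
mkdir -p pics
python3 - <<'E'
from bench import robot
import cv2
for n in("scene","top"):
    d=robot.get_image(n);cv2.imwrite(f"pics/{n}0.png",d["img"]);print(n,{k:v for k,v in d.items() if k!="img"})
print(robot.current_t())
E
```

```text
scene {'fovy': 49.03255344050534, 'cx': 323.67449865885897, 'cy': 245.9240634768925, 'eye': array([1370.60149345, -727.81359118, 1016.08765574]), 'orientation': array([-2.2348568 , -0.00325065,  0.84948601])}
top {'fovy': 44.849530856883796, 'cx': 334.3332891551298, 'cy': 241.71537991196882, 'eye': array([ 449.0929887 ,   14.94636823, 1431.19735783]), 'orientation': array([-3.05152005, -0.01729466, -1.59230907])}
0.1
```

View pics/scene0.png

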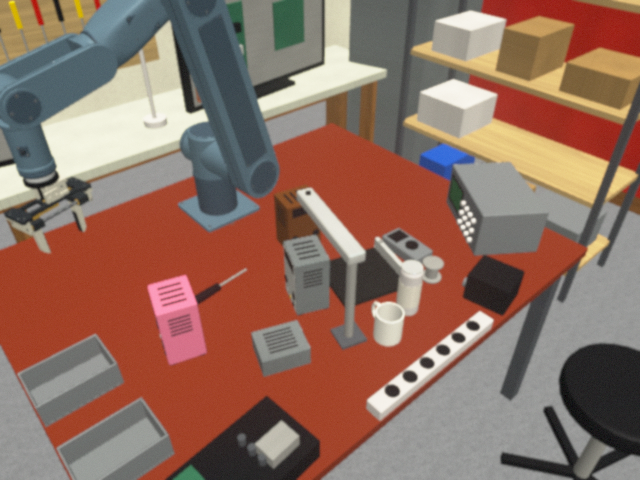

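View pics/top0.png

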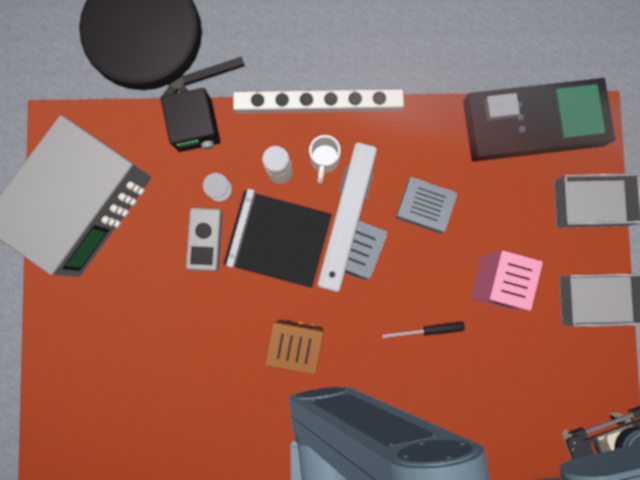

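Candidates for the unit are the grey upright box (scene 307,272; top 363,248), the pink box (scene 176,318), the brown box (scene 297,217) and the squat grey module (scene 281,347). I choose the grey upright one under the lamp and check it in a close crop.

Run:
```python
import cv2
a=cv2.imread("pics/scene0.png")[180:360,255:455];cv2.imwrite("pics/sc.png",cv2.resize(a,None,fx=4,fy=4,interpolation=2)[:600*2][:, :800][:720])
a=cv2.imread("pics/scene0.png")[180:330,270:440];cv2.imwrite("pics/sc.png",cv2.resize(a,None,fx=4,fy=4,interpolation=2))
a=cv2.imread("pics/top0.png")[140:290,220:400];cv2.imwrite("pics/tc.png",cv2.resize(a,None,fx=4,fy=4,interpolation=2))
```

```text
(no output)
```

View pics/sc.png

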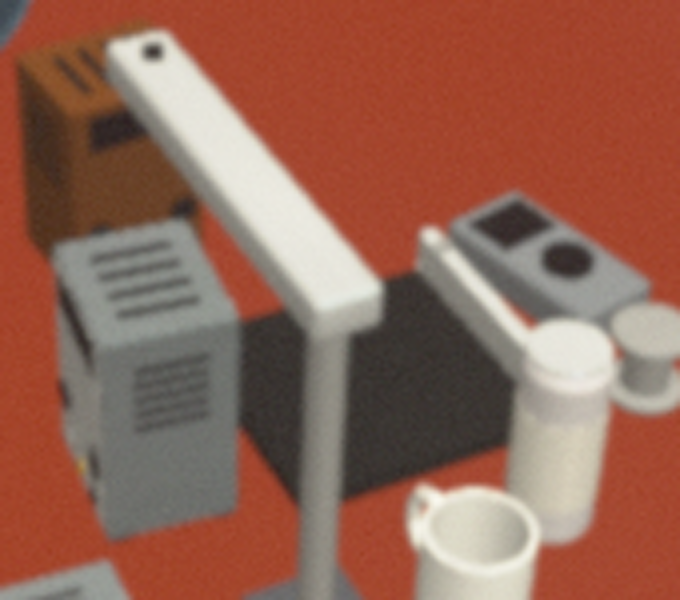

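View pics/tc.png

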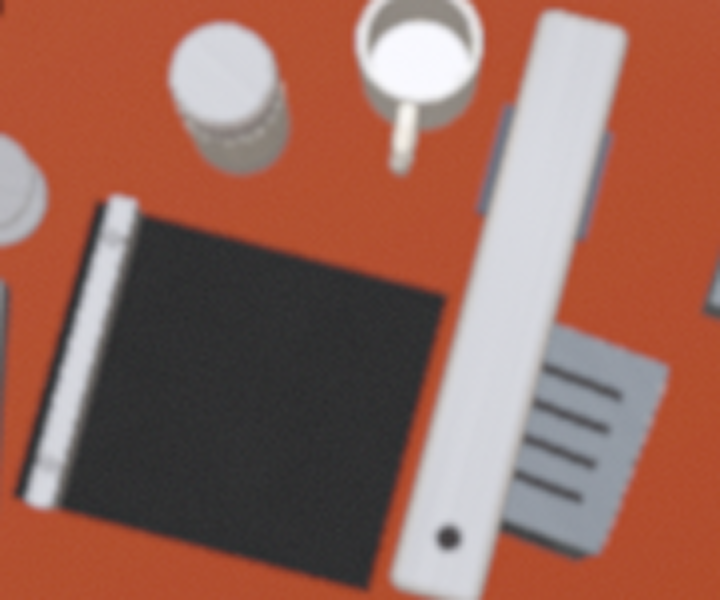

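The crops confirm the grey box. Its display is on the face away from the board (sc 75,320), its top corners are at sc (55,240), (185,222), (237,318), (103,340), and the board's open edge is at tc (444,297)–(369,588). Next I fit the poses.

```bash
cat > h.py <<'E'
import numpy as np, json
from scipy.spatial.transform import Rotation as R
from scipy.optimize import least_squares
CAM={"scene":(49.03255344050534,323.67449865885897,245.9240634768925,[1370.60149345,-727.81359118,1016.08765574],[-2.2348568,-0.00325065,0.84948601]),
"top":(44.849530856883796,334.3332891551298,241.71537991196882,[449.0929887,14.94636823,1431.19735783],[-3.05152005,-0.01729466,-1.59230907])}
def proj(c,P):
    f,cx,cy,e,o=CAM[c];f=240/np.tan(np.radians(f)/2)
    q=(np.atleast_2d(P)-e)@R.from_euler("xyz",o).as_matrix()
    return q[:,:2]/q[:,2:]*f+[cx,cy]
def world(s,P): # s=x,y,yaw
    P=np.atleast_2d(P).astype(float); return P@R.from_euler("z",s[2]).as_matrix().T+[s[0],s[1],0]
def fit(obs,s0): # obs: (cam,pixel,local point)
    def r(s): return np.concatenate([proj(c,world(s,P))[0]-u for c,u,P in obs])
    o=least_squares(r,s0,x_scale=[100,100,1],loss="soft_l1"); return o.x,r(o.x).reshape(-1,2)
def crop(l,c,off): return [(c,(np.array(u)+.5)/4-.5+off,P) for u,P in l]
E
python3 - <<'E'
from h import *
np.set_printoptions(precision=2,suppress=True)
T=[220,140];S=[270,180]
st=crop([((444,297),(0,-95,15)),((369,588),(0,95,15)),((100,205),(225,-95,15)),((18,497),(225,95,15)),((110,195),(209,-95,50)),((138,200),(195,-95,50)),((25,502),(209,95,50)),((57,508),(195,95,50)),
((543,8),(-15,-210,290)),((630,30),(-60,-210,290)),((390,582),(-15,90,290)),((480,602),(-60,90,290))],"top",T)
st+=crop([((302,503),(0,-95,15)),((430,225),(209,95,50))],"scene",S)
s,r=fit(st,[450,50,1.5]);print(s,"\n",r)
un=crop([((668,370),(-46,-55,175)),((599,553),(-46,55,175))],"top",T)
us=crop([((103,340),(-46,-55,175)),((55,240),(-46,55,175)),((185,222),(46,55,175)),((237,318),(46,-55,175)),((110,537),(-46,-55,0)),((237,512),(46,-55,0))],"scene",S)
for o in(un,us,un+us):
    u,r=fit(o,[450,-50,1.5]);print(u,"\n",r)
    c,n=np.cos(s[2]),np.sin(s[2]);d=u[:2]-s[:2];print("unit in station",d@[c,n],d@[-n,c],u[2]-s[2])
E
```

```text
[556.29  17.82   1.29] 
 [[ 1.45 -0.98]
 [ 0.29  1.31]
 [-1.05 -1.24]
 [-1.53  0.45]
 [ 0.88  0.34]
 [-0.48  0.57]
 [ 0.67  0.16]
 [-1.62  0.16]
 [ 0.38 -0.97]
 [ 0.37 -0.77]
 [ 0.2   0.77]
 [-0.05  1.64]
 [ 0.67  0.28]
 [ 1.41  1.11]]
[548.81 -60.7    1.19] 
 [[ 0.24 -0.79]
 [-0.24  0.77]]
unit in station -77.55883734957467 -14.376205375907453 -0.10740955730174151
[543.76 -57.9    1.17] 
 [[-0.82  0.65]
 [-0.2   0.02]
 [ 0.6  -1.95]
 [ 0.85 -1.15]
 [-0.56  1.32]
 [ 0.18  0.02]]
unit in station -76.25386960960388 -8.752571529524369 -0.12389038931427998
[546.53 -60.13   1.19] 
 [[ 0.01  0.25]
 [-0.47  1.83]
 [-0.38  1.69]
 [-0.48  1.07]
 [ 0.23 -1.25]
 [ 1.17 -0.51]
 [-0.14  2.39]
 [ 0.48  0.68]]
unit in station -77.62940729989826 -12.030450186057006 -0.1072442893933312
```

```bash
cat >> h.py <<'E'
ST=np.array([556.29,17.82,1.29])
def W(x,y,z): return world(ST,[x,y,z])[0]
def ori(e,flip=1,yaw=0): # tool leaned back, e = angle below horizontal
    b=R.from_euler("z",ST[2]+yaw).as_matrix();e=np.radians(e)
    z=b@[np.cos(e),0,-np.sin(e)];y=flip*b[:,1]
    return R.from_matrix(np.c_[np.cross(y,z),y,z]).as_euler("xyz")
E
python3 - <<'E'
from h import *
from bench import robot
np.set_printoptions(precision=2,suppress=True)
for n,u,z in(("pink",(516,280),175),("module",(428,205),55),("driver",(445,328),15),("driver2",(385,336),15),("brown",(297,348),175)):
    o=least_squares(lambda p:proj("top",[p[0],p[1],z])[0]-u,[500,0]).x
    d=R.from_euler("z",-ST[2]).as_matrix()@[*(o-ST[:2]),0];print(n,o,d[:2])
for f in(1,-1):
  for p,e in(((-170,-12,160),35),((-150,-12,70),35),((-92,-12,70),35),((-130,-12,130),20),((-92,-12,130),20),((0,-12,165),20),((-120,-12,60),40),((20,-12,55),40)):
    print(f,p,e,robot.inverse_kinematics(W(*p),ori(e,f)))
E
```

```text
pink [ 470.89 -401.26] [-426.33  -34.08]
module [ 656.72 -237.91] [-217.88 -167.36]
driver [ 361.42 -275.69] [-336.02  105.9 ]
driver2 [ 345.57 -129.67] [-200.11  161.59]
brown [336.24  75.25] [ -5.8  227.35]
1 (-170, -12, 160) 35 [-0.97  0.59  1.6   0.69  1.66  2.26]
1 (-150, -12, 70) 35 [-0.94  0.71  1.67  0.71  1.51  2.15]
1 (-92, -12, 70) 35 [-0.86  0.68  1.73  0.76  1.44  2.17]
1 (-130, -12, 130) 20 [-0.97  0.76  1.64  0.82  1.72  2.13]
1 (-92, -12, 130) 20 [-0.92  0.74  1.69  0.86  1.68  2.13]
1 (0, -12, 165) 20 [-0.79  0.64  1.77  0.97  1.62  2.19]
1 (-120, -12, 60) 40 [-0.87  0.66  1.72  0.7   1.4   2.19]
1 (20, -12, 55) 40 [-0.65  0.62  1.83  0.85  1.25  2.25]
-1 (-170, -12, 160) 35 [-0.97  0.59  1.6   0.69  1.66 -0.88]
-1 (-150, -12, 70) 35 [-0.94  0.71  1.67  0.71  1.51 -0.99]
-1 (-92, -12, 70) 35 [-0.86  0.68  1.73  0.76  1.44 -0.97]
-1 (-130, -12, 130) 20 [-0.97  0.76  1.64  0.82  1.72 -1.02]
-1 (-92, -12, 130) 20 [-0.92  0.74  1.69  0.86  1.68 -1.01]
-1 (0, -12, 165) 20 [-0.79  0.64  1.77  0.97  1.62 -0.95]
-1 (-120, -12, 60) 40 [-0.87  0.66  1.72  0.7   1.4  -0.95]
-1 (20, -12, 55) 40 [-0.65  0.62  1.83  0.85  1.25 -0.89]
```

Run:
```python
from h import *
from bench import robot
import cv2
np.set_printoptions(precision=1,suppress=True)
robot.move_gripper(0.5)
F=-1;Y=-12
robot.move_ptp([300,-330,340],ori(45,F))
robot.move_ptp(W(-155,Y,200),ori(45,F))
robot.move_linear(W(-148,Y,68),speed=150)
print(robot.current_t())
h=robot.move_linear(W(-80,Y,68),speed=30,f_stop=6)
d=R.from_euler("z",-ST[2]).as_matrix()@(robot.current_tcp_pos()-[*ST[:2],0])
print(h,d,robot.current_contact_force(),robot.current_t())
for n in("scene","top"): cv2.imwrite(f"pics/{n}1.png",robot.get_image(n)["img"])
a=cv2.imread("pics/scene1.png")[180:330,240:440];b=cv2.imread("pics/top1.png")[140:290,220:420]
cv2.imwrite("pics/p1.png",cv2.resize(cv2.vconcat([a,b]),None,fx=2,fy=2,interpolation=2))
```

```text
4.2667
True [-97.9 -11.8  67.7] [-1.1 -3.   1.7] 5.8
```

View pics/p1.png

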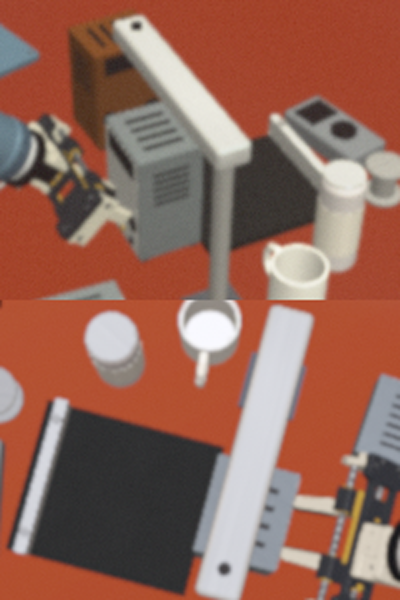

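The unit's foot now stands squarely at the edge: in the top half its back runs parallel to the edge and lamp, and the fingers touch the front at (290,510)/(280,550). I firm it up, then tip.

Run:
```python
from h import *
from bench import robot
import cv2
np.set_printoptions(precision=1,suppress=True)
F=-1;Y=-12
loc=lambda:R.from_euler("z",-ST[2]).as_matrix()@(robot.current_tcp_pos()-[*ST[:2],0])
h=robot.move_linear(W(-88,Y,68),speed=20,f_stop=6);print(h,loc(),robot.current_contact_force())
robot.move_linear(W(-125,Y,72),speed=100)
robot.move_linear(W(-125,Y,125),ori(30,F),speed=100)
for n in("scene",): cv2.imwrite(f"pics/{n}2.png",robot.get_image(n)["img"])
for th in range(0,46,5):
    t=np.radians(th);a=np.arctan2(113,-92)-t;r=np.hypot(113,92)
    h=robot.move_linear(W(r*np.cos(a)-4,Y,15+r*np.sin(a)-5),ori(30-15*min(th/30,1),F),speed=50,f_stop=20)
    print(th,h,loc(),robot.current_contact_force(),robot.current_t())
    if h: break
robot.sleep(.3)
for n in("scene","top"): cv2.imwrite(f"pics/{n}3.png",robot.get_image(n)["img"])
a=cv2.imread("pics/scene3.png")[180:330,240:440];b=cv2.imread("pics/top3.png")[140:290,220:420]
cv2.imwrite("pics/p3.png",cv2.resize(cv2.vconcat([a,b]),None,fx=2,fy=2,interpolation=2))
```

```text
True [-97.9 -11.9  67.3] [-1.4 -4.1  2.3]
0 False [-96.1 -11.9 122.9] [-2.1 -1.7  0.7] 8.025
5 False [-85.8 -12.2 130.5] [-0.3 -1.9 -0.5] 8.4333
10 False [-74.8 -12.1 137.4] [-0.7 -2.2  0.5] 8.8417
15 False [-63.3 -11.9 143.1] [-0.2 -1.8  1.4] 9.25
20 False [-51.5 -11.8 147.6] [-1.2 -1.3  0.9] 9.6583
25 False [-39.2 -11.7 151. ] [ 0.4 -0.1 -0.1] 10.0667
30 False [-26.8 -11.8 153.6] [ 0.7 -0.3  0.9] 10.475
35 False [-14.1 -11.8 155.5] [0.6 0.3 0.7] 10.8833
40 False [ -1.4 -11.8 155.7] [ 0.5  0.3 -0. ] 11.2917
45 False [ 11.3 -11.8 155. ] [-0.8  0.2  0.9] 11.7
```

View pics/p3.png

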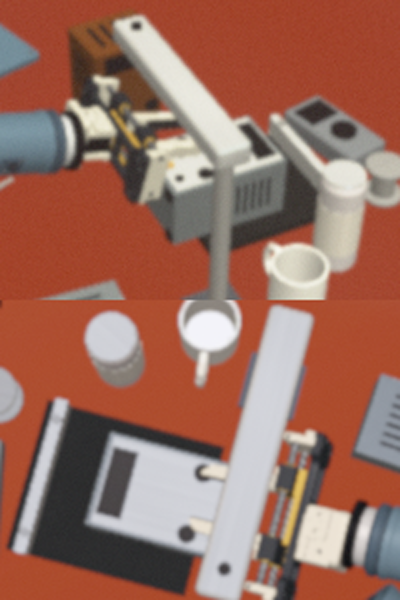

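It fell flat on its back and lies straight (unit at (155,490) in the lower half). Now I withdraw, go low and push to the fence.

Run:
```python
from h import *
from bench import robot
import cv2
np.set_printoptions(precision=1,suppress=True)
F=-1;Y=-12
loc=lambda:R.from_euler("z",-ST[2]).as_matrix()@(robot.current_tcp_pos()-[*ST[:2],0])
robot.move_linear(W(-50,Y,158),ori(18,F),speed=120)
robot.move_linear(W(-95,Y,150),ori(35,F),speed=100)
robot.move_linear(W(-95,Y,50),ori(45,F),speed=100)
print(loc(),robot.current_t())
h=robot.move_linear(W(0,Y,50),speed=30,f_stop=20)
print(h,loc(),robot.current_contact_force(),robot.current_t())
if not h:
    h=robot.move_linear(W(24,Y,50),speed=10,f_stop=12)
    print(h,loc(),robot.current_contact_force(),robot.current_t())
for n in("scene","top"): cv2.imwrite(f"pics/{n}4.png",robot.get_image(n)["img"])
a=cv2.imread("pics/scene4.png")[180:330,240:440];b=cv2.imread("pics/top4.png")[140:290,220:420]
cv2.imwrite("pics/p4.png",cv2.resize(cv2.vconcat([a,b]),None,fx=2,fy=2,interpolation=2))
```

```text
[-95.2 -12.2  50.2] 14.5167
False [ -0.8 -12.7  49.9] [-1.4 -5.1  1.3] 17.8333
True [ 18.1 -12.9  49.6] [-1.7 -4.5  3.4] 19.65
```

View pics/p4.png

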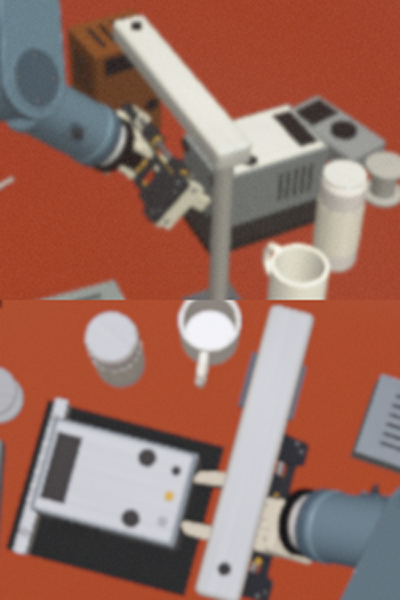

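The top end is against the fence (lower half: unit's left edge at (38,500) meets the bar), straight and within the board. I back off and check.

Run:
```python
from h import *
from bench import robot
import cv2
robot.move_linear(W(-100,-12,60),speed=80)
robot.move_linear(W(-150,-12,180),speed=150)
robot.sleep(.5)
b=robot.get_image("top")["img"];cv2.imwrite("pics/top5.png",b)
print(robot.current_t())
cv2.imwrite("pics/p5.png",cv2.resize(b[140:290,220:420],None,fx=4,fy=4,interpolation=2))
```

```text
22.95
```

View pics/p5.png

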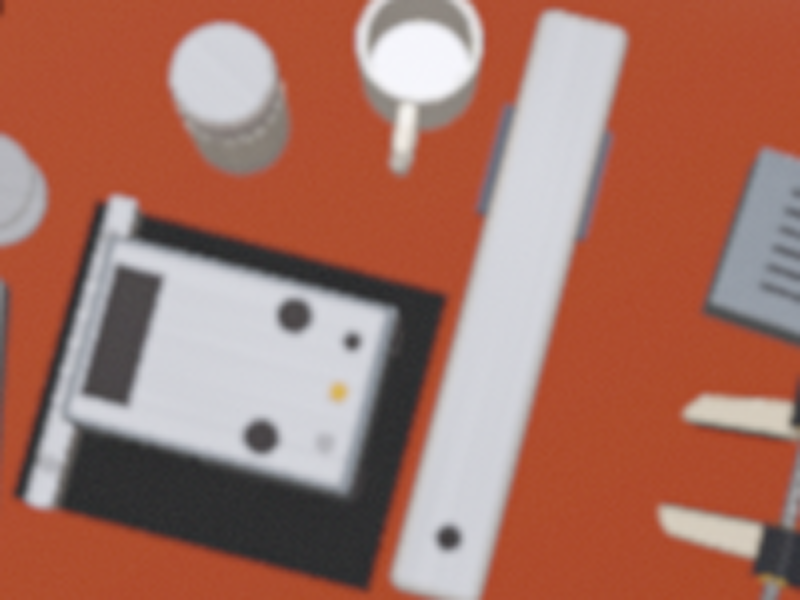

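The unit lies straight against the fence with its top corners at (110,240) and (68,410), wholly within the board, and the lamp and bystanders are unmoved. I fit the gap numerically, then hand in if it is small.

Run:
```python
from h import *
from bench import robot
o=crop([((110,238),(175,-55,107)),((67,415),(175,55,107)),((398,310),(0,-55,107)),((352,492),(0,55,107))],"top",[220,140])
u,r=fit(o,ST);d=R.from_euler("z",-ST[2]).as_matrix()@[*(u[:2]-ST[:2]),0]
print("foot in station",d[:2],"yaw",u[2]-ST[2],r.round(1).tolist())
if abs(d[0]-20)<5 and abs(u[2]-ST[2])<.04: print(robot.hand_in(),robot.current_t())
```

```text
foot in station [ 21.17230286 -11.41400651] yaw 0.006319131631536301 [[-0.4, -1.4], [-2.4, 0.6], [1.3, -0.3], [0.6, 0.6]]
the job is handed in; nothing more can be done
the job is handed in; nothing more can be done
```

The power supply lies on its back with its top end against the fence, straight to within about 0.01 rad and inside the board's width; the job was handed in at about 23 s of the 48 s allowed, with no verdict shown.

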